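Clip the cover plate and hold up the repair carrier

ROBOT

A 6-joint arm with a two-finger parallel gripper is mounted at the origin on the work surface. World frame = base frame: x ahead of the robot, y to its left, z up, the work surface at z = 0. Lengths are in m, angles in rad, forces in N, time in s.
With the tool pointing down it reaches from about 0.375 to 0.975 m from the base axis. Payload 3.8 kg.
Tool frame: the origin (TCP) lies midway between the tips of the shut fingers; the grasp point (between the pads) lies 19 mm behind it; z points along the fingers, y is the line along which they close (so a half turn about z gives the same grasp; the last joint's range is limited). The gripper opens to 88 mm and grips with 3 to 60 N. Pads are 18 mm wide; open, the fingers measure 123 mm over their backs; the gripper's body (75 mm by 187 mm) begins 45 mm behind the grasp point.
Start: joints at [-1.221, 0.264, 1.604, -0, 1.274, -0.037], TCP at [0.255, -0.625, 0.239] pointing down, gripper open.
Joint ranges: [-2.63, 2.63], [-0.94, 2.18], [0.31, 2.57], [-1.31, 4.45], [0, 2.66], [-2.55, 2.55]. Speed limits (rad/s): [2.57, 2.57, 3.14, 3.14, 3.14, 3.14].

INTERFACE

Orientations are given as a rotation vector (axis times angle).
In Python, from cell import manip, inverse_kinematics, cams, order gives the robot as it stands. Calls block until the motion is done:
- manip.move_pose(position, orientation): joint-space move of the TCP to a pose.
- manip.move_linear(position, rate=0.15, rot=None): straight line of the TCP; rot=None keeps the orientation; rate is the mean speed in m/s.
- manip.set_joints(angles): joint-space move.
- manip.set_gripper(opening, force=None): finger opening in m; force is the grip in N (None keeps the last); returns when the fingers have stopped.
- manip.dwell(seconds).
- inverse_kinematics(position, orientation): joint angles nearest the present ones, or None.
- manip.state(): the state.
- cams.capture(name): name is "scene" or "top" or "wrist"; returns a dict with "image" (400x640x3 uint8, blue, green, red), "z_map" (400x640 float32, m along the optical axis (not along the pixel's ray), 0 where there is no reading), "intrinsics" (3x3 intrinsics, pixels), "position" and "orientation" of the camera in the world; the wrist camera has in their place "T_tool_cam" (4x4, takes a point from camera to tool coordinates, whose origin is the TCP and whose axes are the flange's). Camera axes: x right, y down, z forward; pixel columns grow to the right and rows downward; lengths in m; the calibration is good to about 2 mm. A picture is of the moment at which its call begins: read the wrist's pose just before it.
A pose or a line that the arm cannot do raises manip.IKError and nothing moves.
- order.close_job(): hands the job in; it is judged then, once.
The state is a dict: "clock": time; "joint_pos": joint angles; "joint_velocities": joint speeds; "tau": joint torques, N m; "tool_pos": TCP position; "tcp_rot": TCP orientation; "contact_force": force on the tool from outside, world axes, zero at the start; "moment": the same for the moment, N m; "gripper_width": finger opening in m; "grasp_force": force on a finger pad.
Only numpy, scipy, OpenCV 4.12 (cv2) and the standard library are available. Lean on these libraries where they do the work, as an engineer would, in place of code of your own. Each camera call takes 0.05 s, during which the arm holds its last target. There are 200 camera calls.

TASK

Take the spring clamp off its parking strip and clip it down over the top edge of the carrier's end wall, so that it pinches the loose cover plate and the wall together and stays there by itself. Then take the carrier by its bridge handle, lift it with everything on it straight up about 12 cm clear of the bench, and finish still holding it there in the air, level and motionless, for inspection from below: the program ends while holding, nothing is put down. Never tip the carrier, and leave the other things on the bench where they are.

Things in the scene. Friction and masses are not known exactly. Their poses are not given: they have to be found in the camera images.
- carrier: Loose aluminium carrier, 0.40 kg empty, 0.7 kg in all, balanced about its handle. Base plate 240 (x) x 110 (y) x 6 mm; origin: centre of its underside, z up. Stub with bearing at the -x end. At the +x end an end wall (x 110 to 115 mm, 90 mm wide, top at z 60 mm) with the cover plate in a groove inside it (x 104 to 110 mm; lip x 99 to 104 mm, top at z 20 mm). Bridge handle across x = 0.
- carrier_grip (a point): Middle of the carrier's black handle bar, 120 mm above its underside. The bar lies along the carrier's y between two posts (y = +-47 mm), is 16 mm thick in x and 24 mm tall, with flat sides: pinch it across the carrier's x, from above, with 30 N or more. Axes as the carrier's.
- carrier_clip (a point): Where the clamp goes: middle of the top edge of wall and cover plate, 60 mm above the carrier's underside, at its x = 110 mm. Wall 5 mm + plate 5 mm thick in x, up to 1 mm apart; the plate may lean inward a few mm. The clamp may sit up to 30 mm to either side (y). Axes as the carrier's.
- clamp: Loose steel spring clamp, 0.08 kg, jaws down. Origin on its hinge pin (10 mm thick, 26 mm long in y); z up, opens along x, both sides alike. Clipped on, the pin rests on the edge, origin 5 mm above it. Two flat handles, 18 mm wide, from 6 to 47 mm above the pin, lean out when clipped on (outer width 50 mm at the top). Grip them from above across x, e.g. 34 mm above the pin.
- clamp_jaw (a joint): Angle of each jaw (both alike): 0 clipped on a 10 mm edge, 0.28 rad squeezed to the stop, -0.15 closed on nothing. 6 to 10 N on the handles squeezes it, 20 N or more holds it firm: handles then parallel, 22 mm over the outside, and it can be carried so. Pads reach 36 mm below the pin, gap 10 mm clipped on, 27 mm squeezed; the spring presses them with about 6 N.
- strip: Fixed parking strip: grey foot 70 (x) x 170 (y) x 8 mm carrying an upright wooden bar along its y, 10 mm thick in x, 160 mm long, top edge 60 mm above the bench. Origin at the centre of its underside on the bench. The clamp starts astride the bar, within 50 mm of its middle, with its x along the strip's x.
- cover: Loose rectangular steel cover plate with bolt holes, 5 (x) x 80 (y) x 54 mm, 0.08 kg, standing in the carrier's groove against the end wall; origin at the middle of its lower edge, 6 mm above the carrier's underside; its top is level with the wall's.
- bearing: Loose steel bearing ring, 68 mm outside, 30 mm bore, 17 mm high, 0.20 kg, flat on the carrier over a 27 mm stub 12 mm high; origin at the centre of its underside, 75 mm from the carrier's middle along its -x.
- screwdriver: Bystander: loose screwdriver, 190 mm, lying beside the carrier, to be left alone.
- hub: Bystander: loose stepped steel hub, 54 mm wide, 34 mm high, standing beyond the far end of the strip, to be left alone.
- wrench: Bystander: loose wrench lying at the far side of the bench, to be left alone.
- oil: Bystander: loose grey bottle, 54 mm wide, 150 mm high, towards the far right of the bench, to be left alone.
- hammer: Bystander: loose hammer lying near the robot to its right, to be left alone.

How it is judged:
By the outcome, as a careful person would: the job done as asked, in the order asked, and still so for the second after the job is handed in, while the arm keeps its last pose, push and grip.
It also fails if it takes over 58 s, if anything falls off the work surface, if the arm or the gripper's body presses on something with over 40 N, if the wrist force passes 120 N, or if a joint passes its speed limit or range.

## Working session

There is one attempt and no reset: what is moved stays moved. The work goes in short steps, each a Python script; the robot and the scene stay as the last script left them, time stands still between calls to the robot, and variables do not carry over. Pictures are saved under pics/ and viewed, at most 10 in all, crops included, and the job is handed in when it is done.

```bash
mkdir -p pics; ls; cat > h.py <<'E'
import numpy as np, cv2
from scipy.spatial.transform import Rotation as R
from cell import manip, inverse_kinematics, cams, order
def cloud(n):
    s=manip.state(); c=cams.capture(n); z=c["z_map"]; K=np.array(c["intrinsics"])
    v,u=np.mgrid[:z.shape[0],:z.shape[1]]
    P=np.stack([(u-K[0,2])/K[0,0]*z,(v-K[1,2])/K[1,1]*z,z],-1)
    if n=="wrist":
        T=np.array(c["T_tool_cam"]); P=P@T[:3,:3].T+T[:3,3]
        P=P@R.from_rotvec(s["tcp_rot"]).as_matrix().T+np.array(s["tool_pos"])
    else:
        o=np.array(c["orientation"]); M=o if o.shape==(3,3) else R.from_rotvec(o).as_matrix()
        P=P@M.T+np.array(c["position"])
    P[z==0]=np.nan
    return c["image"],P
E
python3 - <<'E'
from h import *
s=manip.state(); print(s)
for n in("scene","top"):
    c=cams.capture(n); print(n,c["position"],c["orientation"],c["intrinsics"])
    im,P=cloud(n); cv2.imwrite(f"pics/{n}.png",im); np.save(f"{n}.npy",P)
    print(np.nanpercentile(P[...,2],[1,10,50,90,99]))
E
```

```text
pics
{'clock': 0.0, 'joint_pos': array([-1.22093348e+00,  2.64712007e-01,  1.60534085e+00, -5.02198237e-05,
        1.27367323e+00, -3.68945800e-02]), 'joint_velocities': array([ 8.88210047e-04, -1.55594234e-04,  5.88729982e-04,  1.82288572e-03,
       -9.83767718e-05, -1.45272250e-03]), 'tau': array([-1.74950303e-03, -5.02119219e+01, -3.56874132e+01,  7.31153064e-02,
        2.94662244e-02, -1.60298891e-04]), 'tool_pos': array([ 0.25435186, -0.62450082,  0.23743361]), 'tcp_rot': array([-3.08096978e+00, -6.03356999e-01,  5.96355426e-04]), 'contact_force': array([-0.15359479, -0.3944781 ,  0.41751484]), 'moment': array([0.02682408, 0.01328848, 0.0273509 ]), 'grasp_force': 0.0, 'gripper_width': 0.08814519452868286}
scene [1.0940871  0.3428184  0.79975893] [-1.08915463 -2.40311926  1.00089368] [[410.46300197   0.         320.92796693]
 [  0.         410.46300197 189.99037445]
 [  0.           0.           1.        ]]
[-0.75251958 -0.73838069  0.00122806  0.1487816   0.34102725]
top [ 0.34276434 -0.10059915  1.31818282] [-2.15846221  2.12328182 -0.21147503] [[412.39948981   0.         311.36890909]
 [  0.         412.39948981 193.43615521]
 [  0.           0.           1.        ]]
[-0.75901199 -0.74730812 -0.00079416  0.25035443  0.78702502]
```

View pics/scene.png

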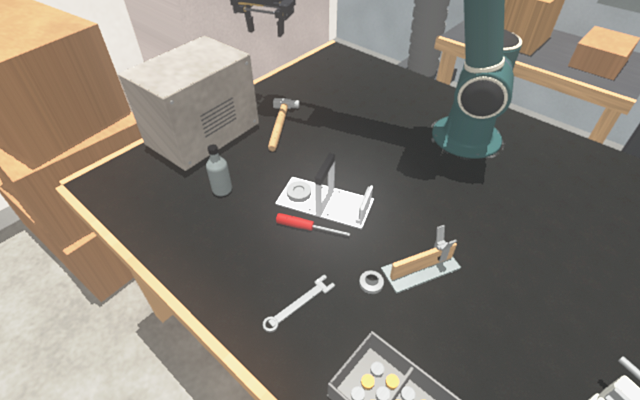

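View pics/top.png

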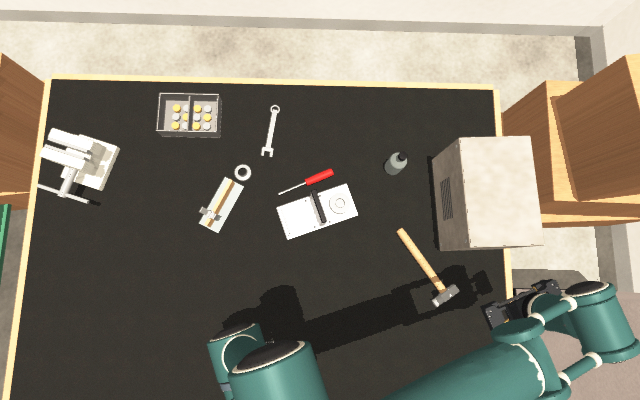

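The top view shows the carrier at (317,210), with the bearing end at (340,203), and the handle at (318,207). The strip is at (221,205), with the clamp near its lower end at (210,213). Next I'll measure these from the clouds.

```bash
python3 - <<'E'
from h import *
P=np.load("top.npy");im=cv2.imread("pics/top.png"); S=np.load("scene.npy")
def reg(P,u0,u1,v0,v1,z0,z1):
    q=P[v0:v1,u0:u1].reshape(-1,3); return q[(q[:,2]>z0)&(q[:,2]<z1)]
def rect(n,q):
    r=cv2.minAreaRect((q[:,:2]*1000).astype(np.float32)); print(n,len(q),[np.round(x,1) for x in r],"med z",np.median(q[:,2]),"mean",q.mean(0).round(4))
for nm,C,b1,b2 in(("top",P,(270,362,180,243),(196,248,174,236)),("scene",S,(270,380,150,230),(378,465,222,295))):
    q=reg(C,*b1,.003,.2); rect(nm+" base",q[q[:,2]<.012]); rect("handle",q[(q[:,2]>.105)]); rect("wall",q[(q[:,2]>.045)&(q[:,2]<.07)])
    rect("bearing",q[(q[:,2]>.017)&(q[:,2]<.03)])
    q=reg(C,*b2,.004,.2); rect("foot",q[q[:,2]<.012]); rect("bar",q[(q[:,2]>.05)&(q[:,2]<.066)]); rect("clamp",q[q[:,2]>.075]);rect("clamptop",q[q[:,2]>.10])
E
```

```text
top base 1940 [array([ 518.2, -144.5]), array([201.1, 295.9]), np.float64(0.9)] med z 0.005725223110466859 mean [ 0.515  -0.1403  0.0061]
handle 207 [array([ 516.2, -149.1]), array([99. , 16.1]), np.float64(20.1)] med z 0.13137057882871828 mean [ 0.5152 -0.1487  0.1304]
wall 95 [array([494.9, -94. ]), array([ 99.8, 113.4]), np.float64(21.7)] med z 0.05973517221244484 mean [ 0.4818 -0.0506  0.0593]
bearing 420 [array([ 543.1, -139.7]), array([154.7, 216.6]), np.float64(17.7)] med z 0.021961086129669738 mean [ 0.544  -0.1865  0.022 ]
foot 808 [array([534.9, 158.8]), array([194.8, 165.3]), np.float64(2.1)] med z 0.007510163659998681 mean [0.5328 0.1514 0.0076]
bar 184 [array([530.9, 153.3]), array([ 21. , 158.9]), np.float64(63.9)] med z 0.05912472714636152 mean [0.5377 0.1538 0.0589]
clamp 56 [array([493.7, 177.5]), array([47.4, 17.5]), np.float64(64.8)] med z 0.09755918846289857 mean [0.4974 0.186  0.0957]
clamptop 23 [array([493.4, 177.7]), array([47.4, 16.9]), np.float64(64.8)] med z 0.1072521273185818 mean [0.4956 0.1827 0.1073]
scene base 2691 [array([ 471.6, -187.1]), array([319.
[... 304 characters left out ...]
 0.06036718330651153 mean [ 0.4953 -0.0835  0.0584]
bearing 780 [array([ 539.5, -130.4]), array([158.4, 227. ]), np.float64(30.3)] med z 0.02374773152263937 mean [ 0.5724 -0.1769  0.0234]
foot 1142 [array([494.9, 139.5]), array([224.9, 202.3]), np.float64(33.2)] med z 0.008763708211027676 mean [0.5441 0.1616 0.0085]
bar 396 [array([531.9, 156. ]), array([ 32.2, 160.6]), np.float64(65.5)] med z 0.05982082223050256 mean [0.5421 0.1523 0.0586]
clamp 159 [array([491.6, 174.1]), array([49.4, 20.1]), np.float64(65.0)] med z 0.09455215595032995 mean [0.4904 0.1689 0.0942]
clamptop 58 [array([492.3, 173.7]), array([49.4, 18.9]), np.float64(65.6)] med z 0.10659237854285109 mean [0.4907 0.1693 0.1062]
```

```bash
cat >> h.py <<'E'
def rot(deg):
    a=np.radians(deg); y=[np.cos(a),np.sin(a),0]; z=[0,0,-1]
    return R.from_matrix(np.array([np.cross(y,z),y,z]).T).as_rotvec()
E
python3 - <<'E'
from h import *
for a in(64.5,244.5,110.1,290.1):
    for p in((.493,.176,.3),(.478,-.047,.2),(.516,-.15,.25)):
        q=inverse_kinematics(p,rot(a)); print(a,p,None if q is None else np.round(q,2))
T=np.array(cams.capture("wrist")["T_tool_cam"]); print(T.round(3))
E
```

```text
64.5 (0.493, 0.176, 0.3) [ 0.3  -0.06  1.85 -0.    1.35 -0.83]
64.5 (0.478, -0.047, 0.2) [-0.15 -0.08  2.05 -0.    1.17 -1.28]
64.5 (0.516, -0.15, 0.25) [-0.33 -0.    1.88  0.    1.26 -1.45]
244.5 (0.493, 0.176, 0.3) [ 0.3  -0.06  1.85 -0.    1.35  2.31]
244.5 (0.478, -0.047, 0.2) [-0.15 -0.08  2.05 -0.    1.17  1.87]
244.5 (0.516, -0.15, 0.25) [-0.33 -0.    1.88 -0.    1.26  1.69]
110.1 (0.493, 0.176, 0.3) [ 0.3  -0.06  1.85 -0.    1.35 -1.63]
110.1 (0.478, -0.047, 0.2) [-0.15 -0.08  2.05  0.    1.17 -2.07]
110.1 (0.516, -0.15, 0.25) [-0.33 -0.    1.88  0.    1.26 -2.25]
290.1 (0.493, 0.176, 0.3) [ 0.3  -0.06  1.85  0.    1.35  1.52]
290.1 (0.478, -0.047, 0.2) [-0.15 -0.08  2.05  0.    1.17  1.07]
290.1 (0.516, -0.15, 0.25) [-0.33 -0.    1.88  0.    1.26  0.89]
[[ 0.001 -0.951 -0.31   0.081]
 [ 1.     0.     0.001  0.001]
 [-0.    -0.31   0.951 -0.146]
 [ 0.     0.     0.     1.   ]]
```

```bash
python3 - <<'E'
from h import *
y=np.array
manip.move_pose([.49,-.06,.30],rot(110.1)); manip.dwell(.3)
im,P=cloud("wrist"); cv2.imwrite("pics/w1.png",im); np.save("w1.npy",P)
manip.move_pose([.493,.176,.28],rot(64.5)); manip.dwell(.3)
im,P=cloud("wrist"); cv2.imwrite("pics/w2.png",im); np.save("w2.npy",P)
def rect(n,q):
    r=cv2.minAreaRect((q[:,:2]*1000).astype(np.float32)); print(n,len(q),[np.round(x,1) for x in r],"z",np.nanpercentile(q[:,2],[5,50,95]).round(4))
def fr(q,c,a):
    a=np.radians(a); d=q[:,:2]-c
    return np.c_[d@[np.cos(a),np.sin(a)],d@[-np.sin(a),np.cos(a)],q[:,2]]
P=np.load("w1.npy").reshape(-1,3);P=P[~np.isnan(P[:,2])]
L=fr(P,[.516,-.150],110.1)
h=P[(P[:,2]>.125)&(abs(L[:,0])<.03)&(abs(L[:,1])<.07)]
if len(h): rect("handle",h)
m=(P[:,2]>.056)&(P[:,2]<.066)&(abs(L[:,0]-.11)<.025)&(abs(L[:,1])<.06); rect("wall+cover",P[m])
hist=np.histogram(L[m,0],np.arange(.09,.13,.001)); print(hist[0],L[m].mean(0), np.percentile(L[m,1],[1,99]))
for k in(-1,0,1):
    s=m&(abs(L[:,1]-.03*k)<.01); print(k,np.percentile(L[s,0],[2,98]).round(4))
P=np.load("w2.npy").reshape(-1,3);P=P[~np.isnan(P[:,2])]
L=fr(P,[.493,.176],64.5)
m=(abs(L[:,0])<.05)&(abs(L[:,1])<.03)&(P[:,2]<.13)
rect("clamp>.1",P[m&(P[:,2]>.1)]); rect("clamp>.09",P[m&(P[:,2]>.09)])
rect("bar",P[(abs(L[:,0])<.03)&(abs(L[:,1])<.15)&(P[:,2]<.064)&(P[:,2]>.056)])
print(L[m&(P[:,2]>.108)].mean(0),P[m,2].max(),manip.state()["clock"])
E
```

```text
handle 4212 [array([ 512.6, -140.4]), array([99.8, 39.8]), np.float64(20.3)] z [0.1298 0.3644 0.3874]
wall+cover 736 [array([479.3, -48.4]), array([89.8, 10.5]), np.float64(20.0)] z [0.058  0.0595 0.0607]
[ 0  0  0  0  0  0  0  0  0  0  0  0 31 66 62 66 66 46 68 80 80 80 77 14
  0  0  0  0  0  0  0  0  0  0  0  0  0  0  0  0] [0.10816633 0.00033787 0.05946335] [-0.04408105  0.04337167]
-1 [0.1028 0.1129]
0 [0.1029 0.1124]
1 [0.1034 0.113 ]
clamp>.1 254 [array([492.9, 175.7]), array([47.3, 18.1]), np.float64(64.0)] z [0.1005 0.1069 0.109 ]
clamp>.09 400 [array([493. , 175.6]), array([47.3, 18.3]), np.float64(63.9)] z [0.0914 0.1031 0.1088]
bar 1084 [array([533.6, 159.7]), array([ 29.6, 159.9]), np.float64(68.2)] z [0.0583 0.0595 0.0607]
[ 0.00284047 -0.00038094  0.10862986] 0.11008601108941385 4.3083
```

```bash
python3 -c "
import cv2
cv2.imwrite('pics/w12.png',cv2.vconcat([cv2.imread('pics/w1.png')[50:350],cv2.imread('pics/w2.png')[50:350]]))"
```

```text
(no output)
```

View pics/w12.png

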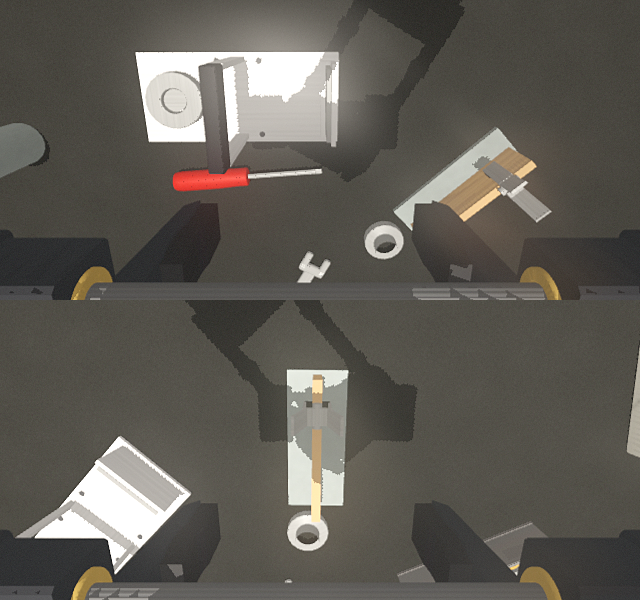

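The wrist views show the clamp astride the bar at (317,415 stacked). The cover is upright against the wall at (332,102). The measurements agree to about 2 mm, so I'll take the clamp.

```bash
python3 - <<'E'
from h import *
manip.move_pose([.493,.1757,.20],rot(64.0))
manip.move_linear([.493,.1757,.080],rate=.1)
manip.set_gripper(0.015,30); manip.dwell(.3)
s=manip.state(); print(s["gripper_width"],s["grasp_force"],s["contact_force"],s["tool_pos"])
manip.move_linear([.493,.1757,.20],rate=.1)
s=manip.state(); print(s["gripper_width"],s["grasp_force"],s["contact_force"],s["clock"])
manip.move_pose([.46,.02,.25],rot(110.1)); manip.dwell(.3)
im,P=cloud("scene"); cv2.imwrite("pics/s2.png",cv2.resize(im[120:320,250:500],None,fx=3,fy=3)); 
s=manip.state(); t=s["tool_pos"]; print(t,s["clock"])
d=P-t; m=(np.hypot(d[...,0],d[...,1])<.06)&(P[...,2]<.25)&(P[...,2]>.15); q=P[m]; print(len(q),q[:,2].min())
E
```

```text
0.021532206045237482 30.00199545174837 [-2.8764415  -1.69469396 13.74824227] [0.49479626 0.17604466 0.08292986]
0.021379115744518083 29.999447017908096 [ 0.1277535  -0.21582274 -1.64053032] 8.7417
[0.46000296 0.02040364 0.24976026] 10.125
225 0.1997673895361456
```

View pics/s2.png

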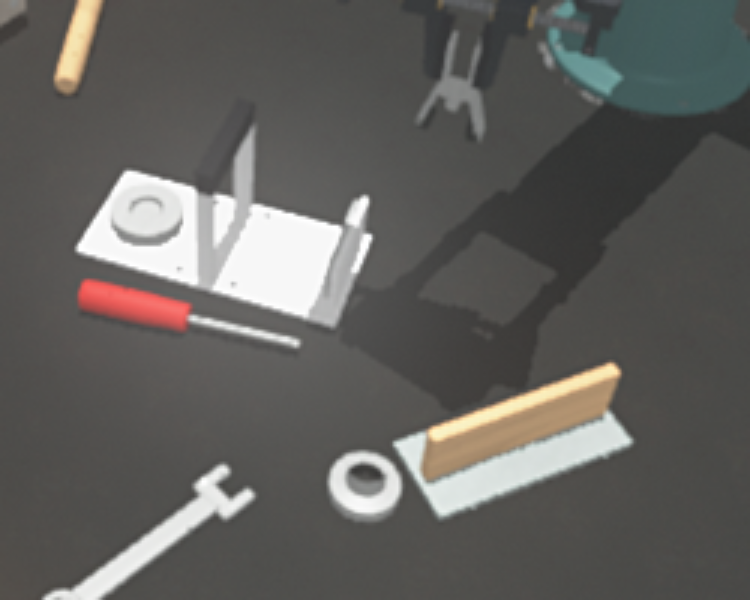

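The clamp is held squeezed and upright, at about (455,90) in the crop, with its jaw tips 50 mm below the TCP. Next I'll lower it over the wall edge, stopping on contact.

```bash
python3 - <<'E'
from h import *
x,y=.4793,-.0484
manip.move_linear([x,y,.20],rate=.12)
manip.dwell(.2); f0=np.array(manip.state()["contact_force"])
manip.move_linear([x,y,.13],rate=.1)
z=.13
while z>.076:
    z-=.006 if z>.09 else .001
    manip.move_linear([x,y,z],rate=.04)
    f=np.array(manip.state()["contact_force"])-f0
    if np.linalg.norm(f)>4: break
manip.dwell(.2); s=manip.state()
print(z,f.round(2),s["tool_pos"],s["grasp_force"],s["clock"])
im,P=cloud("scene"); cv2.imwrite("pics/s3.png",cv2.resize(im[150:230,270:400],None,fx=5,fy=5))
E
```

```text
0.08199999999999996 [-1.77 -0.22  7.8 ] [ 0.47979362 -0.04872012  0.08306662] 30.000824332237244 15.85
```

View pics/s3.png

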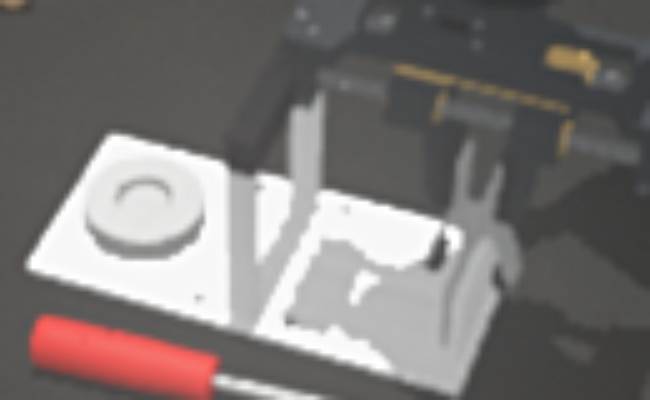

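The clamp straddles the wall and cover, with the inner pad at (440,250). The TCP is at 83 mm, the same height as when it rested on the strip, so the pin is seated. Now I'll release it.

```bash
python3 - <<'E'
from h import *
for w in(.03,.04,.052,.072): manip.set_gripper(w)
manip.dwell(.2); s=manip.state(); print(s["tool_pos"],s["contact_force"])
t=s["tool_pos"]
manip.move_linear([.4793,-.0484,.22],rate=.12)
manip.set_gripper(.088)
manip.move_pose([.505,-.13,.30],rot(110.1)); manip.dwell(.3)
im,P=cloud("wrist"); np.save("w4.npy",P); cv2.imwrite("pics/w4.png",im)
im2,S=cloud("scene"); np.save("s4.npy",S)
cv2.imwrite("pics/c4.png",cv2.vconcat([cv2.resize(im[60:240,140:460],(640,360)),cv2.resize(im2[150:230,260:420],(480,240)).__class__(0) if 0 else cv2.copyMakeBorder(cv2.resize(im2[150:230,260:420],(480,240)),0,0,0,160,0)]))
for C in(P,S):
    q=C.reshape(-1,3); q=q[~np.isnan(q[:,2])]; d=q[:,:2]-[.5166,-.151]; a=np.radians(110.1)
    L=np.c_[d@[np.cos(a),np.sin(a)],d@[-np.sin(a),np.cos(a)],q[:,2]]
    def r(n,m):
        if m.sum()>4:
            b=cv2.minAreaRect((q[m,:2]*1000).astype(np.float32)); print(n,m.sum(),[np.round(v,1) for v in b],q[m,2].min().round(4),q[m,2].max().round(4))
    r("handle",(abs(L[:,0])<.03)&(abs(L[:,1])<.07)&(q[:,2]>.122)&(q[:,2]<.14))
    r("wall",(abs(L[:,0]-.11)<.02)&(abs(L[:,1])<.06)&(q[:,2]>.056)&(q[:,2]<.064))
    r("clamp",(abs(L[:,0]-.11)<.04)&(abs(L[:,1])<.06)&(q[:,2]>.09)&(q[:,2]<.14))
    r("base",(abs(L[:,0])<.14)&(abs(L[:,1])<.07)&(q[:,2]>.0045)&(q[:,2]<.009))
print(manip.state()["clock"])
E
```

```text
[ 0.47927585 -0.04837762  0.08196728] [ 0.53986393 -0.25376428  0.98078236]
handle 1961 [array([ 516.5, -151.6]), array([99.4, 16.1]), np.float64(20.2)] 0.1222 0.134
wall 543 [array([478.7, -50.9]), array([88.5, 28.7]), np.float64(11.3)] 0.0561 0.0636
clamp 401 [array([477.6, -49.8]), array([18.5, 48.2]), np.float64(19.9)] 0.0902 0.1125
base 10680 [array([ 516.9, -151.7]), array([109.6, 239.6]), np.float64(20.2)] 0.0045 0.009
handle 226 [array([ 517.1, -151.2]), array([102.4,  16.6]), np.float64(20.2)] 0.1221 0.1363
wall 82 [array([477.8, -47.8]), array([90.1, 27.2]), np.float64(8.6)] 0.056 0.0639
clamp 58 [array([477.8, -50.3]), array([20.5, 47.7]), np.float64(22.0)] 0.0902 0.1152
base 1567 [array([ 520.3, -151.9]), array([131.4, 269.5]), np.float64(17.5)] 0.0045 0.009
20.3417
```

View pics/c4.png

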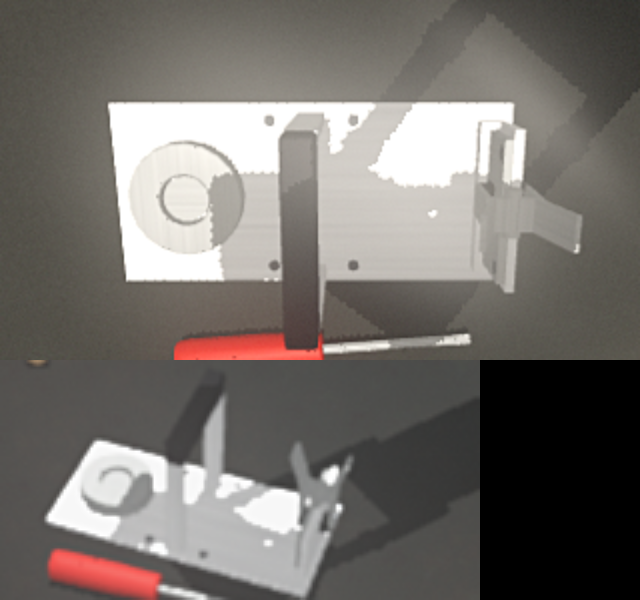

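The clamp sits upright on the edge. Its handle tops are at 112 mm and 48 mm wide, as they should be when seated, and the bearing is in place. Next I'll grip the handle and lift.

```bash
python3 - <<'E'
from h import *
x,y=.5166,-.1515; o=rot(110.2)
manip.move_pose([x,y,.22],o)
manip.move_linear([x,y,.101],rate=.1); manip.dwell(.2)
print(manip.state()["tool_pos"],manip.state()["contact_force"])
manip.set_gripper(.010,55); manip.dwell(.3)
s=manip.state(); print(s["tool_pos"],s["gripper_width"],s["grasp_force"],s["contact_force"])
t=s["tool_pos"]
manip.move_linear([t[0],t[1],.121],rate=.03); manip.dwell(.3)
s=manip.state(); print(s["tool_pos"],s["gripper_width"],s["grasp_force"],s["contact_force"],s["moment"])
manip.move_linear([t[0],t[1],t[2]+.122],rate=.05); manip.dwell(1)
s=manip.state(); print(s["tool_pos"],R.from_rotvec(s["tcp_rot"]).as_matrix()[:,2],s["gripper_width"],s["grasp_force"],s["contact_force"],s["clock"])
im2,S=cloud("scene"); np.save("s5.npy",S); cv2.imwrite("pics/s5.png",cv2.resize(im2[80:280,230:480],None,fx=3,fy=3))
q=S.reshape(-1,3); q=q[~np.isnan(q[:,2])]; d=q[:,:2]-t[:2]; a=np.radians(110.2)
L=np.c_[d@[np.cos(a),np.sin(a)],d@[-np.sin(a),np.cos(a)],q[:,2]]
m=(abs(L[:,0])<.115)&(abs(L[:,1])<.05)&(L[:,2]>.115)&(L[:,2]<.14)
for _ in range(4):
    A=np.c_[L[m,:2],np.ones(m.sum())]; c=np.linalg.lstsq(A,L[m,2],rcond=None)[0]
    m&=abs(L[:,:2]@c[:2]+c[2]-L[:,2])<.004
print("plane tilt",c,m.sum())
E
```

```text
[ 0.51707671 -0.15165896  0.1016494 ] [-0.17605805 -0.9170701   0.5020242 ]
[ 0.51626572 -0.15077045  0.10096417] 0.015204492559739111 54.99601252377033 [-1.90444154  4.13367168  2.91295598]
[ 0.51609994 -0.15072309  0.12078156] 0.015186036967040736 55.00867288559675 [ 0.2221162  -0.79878957 -8.33203656] [ 0.03147756 -0.10418205 -0.03813933]
[ 0.51626509 -0.15078605  0.22295103] [ 6.43700238e-06  6.07390004e-07 -1.00000000e+00] 0.015373168470742287 55.0086472928524 [ 0.19815307  0.38589658 -7.45544222] 28.0083
plane tilt [-0.0062329   0.00017577  0.12933493] 1651
```

View pics/s5.png

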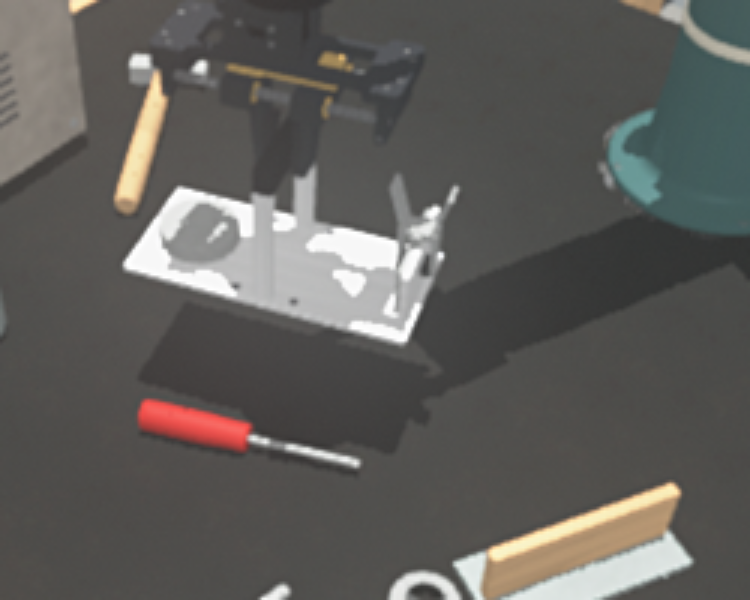

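The carrier hangs level (tilt about 0.35°, underside at about 123 mm) with the clamp, cover and bearing in place. I'm handing in.

```bash
python3 -c "
from h import *
print(manip.state()['tool_pos'],abs(manip.state()['joint_velocities']).max()); print(order.close_job())"
```

```text
[ 0.51628596 -0.1507765   0.22298545] 0.0014159529988714656
the job is handed in; nothing more can be done
None
```

The clamp is clipped over the cover plate and end wall, and the arm is holding the carrier by its handle about 12 cm above the bench, level to about 0.35° and motionless; the job was handed in at about 28 s, with no verdict returned.

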